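Clamp a connector in the sloping assembly holder

TASK

A connector lies in the nest of the sloping holder. Slide the clamp's free jaw down its bar onto the connector and press it firmly until the jaw tilts right over and binds on the bar; only then turn the T-handle clockwise, at least half a turn in all, so that the connector is held tight. Leave the connector in its nest, do not shift the loose things around the holder, and let go of the clamp.

Things in the scene. Friction and masses are not known exactly. Their poses are not given: they have to be found in the camera images.
- holder: Fixed holder: steel base 150 x 210 mm under a grey plate that slopes 30 degrees and faces the robot. Origin on the table under the plate's middle; z up, x away from the robot (yaw varies), y across the slope. The clamp axis (slope normal, outward) leans 30 degrees from z towards -x. At y = -45 mm a steel bar 18 x 8 mm stands 150 mm out along it; at y = +35 mm is the nest with 12 mm rims.
- holder_mid (a point): Middle of the top face of the sloping plate, 68 mm above the table. Fixed to the holder and with the holder's upright axes.
- connector_mid (a point): Centre of the connector to be clamped: a loose block with an aluminium body and black cover, 40 mm along the slope, 50 mm across it, 35 mm thick along the clamp axis; 0.15 kg. It lies in the nest against the lip, its own z along the clamp axis.
- jaw (a joint): How far (m) the free jaw has slid down the bar, growing towards the connector. Starts at 0.012 to 0.035; the foot meets the connector at about 0.046 to 0.050 and the jaw binds at about 0.055 to 0.060. A few newtons on point jaw_push along the bar move it (pushed farther out along the arm it jams); at 9 to 20 N with the foot on the connector it is bound. It stays where it is left.
- jaw_arm (a joint): Tilt of the free jaw on the bar (rad): the jaw has play and rocks about the slope's uphill axis; about -0.06 hanging with its outer end low, +0.045 to +0.07 when the foot stands on the connector and the jaw has been pressed on until it is bound (outer end high).
- jaw_push (a point): Point on the flat top of the free jaw's dark steel arm where it is pushed down the bar: 25 mm from the bar's middle, towards the spindle (which is 80 mm from the bar). Axes: z outward along the bar, y along the arm to the spindle, x uphill. Arm 20 mm wide, 22 mm thick, level with the head (30 x 33 mm, 54 high) round the bar. The bar sticks out at most 60 mm above the arm's top.
- handle (a point): Centre of the black T-handle on top of the spindle: 56 mm long (its own x), 13 mm thick (its y), 20 mm high (its z: the spindle's axis, outward, about 30 degrees off vertical, about which it turns). The centre is 32 mm above the arm's top at screw 0.
- screw (a joint): Turn of the T-handle (rad), growing clockwise seen from above; starts between 0 and 0.8, range 0 to 9. Each radian moves the spindle and handle 1 mm towards the connector. Takes about 0.1 N m and stays where it is left.
- foot_face (a point): Middle of the underside of the spindle's round steel foot (26 mm across), which presses on the connector's cover. Its z is the spindle's axis, outward. The foot is sprung, 6 N per mm, so force on the connector builds up with turning.
- foot: The round steel foot itself, 26 mm across, 8 mm thick, origin at the middle of its underside.
- connector: The connector to be clamped (origin: middle of its underside).
- spare_a: Loose spare connector with black cover, 40 x 50 x 35 mm, on the table by the low front of the holder. Leave alone.
- spare_b: Loose uncovered aluminium connector, 40 x 50 x 25 mm, beside the holder (-y side). Leave alone.
- spare_c: The same, beside the holder on its +y side. Leave alone.
- tub: Black round tub, 90 mm across, 55 mm high. Leave alone.
- screwdriver: Screwdriver lying on the table. Leave alone.
- tape: Cardboard core of a tape roll, 90 mm across, 48 mm high. Leave alone.
- glue: White bottle, 44 mm across, 120 mm high. Leave alone.
There are look-alikes about, which are no part of the job. Leave any blue, green or purple look-alike of the connector alone.

How it is judged:
By the outcome, as a careful person would: the job done as asked, in the order asked, and still so for the second after the job is handed in, with the robot touching nothing.
It also fails if it takes over 72 s, if anything falls off the work surface, if the arm or the gripper's body presses on something with over 40 N, if the wrist force passes 120 N, or if a joint passes its speed limit or range.

ROBOT

A 6-joint arm with a two-finger parallel gripper is mounted at the origin on the work surface. World frame = base frame: x ahead of the robot, y to its left, z up, the work surface at z = 0. Lengths are in m, angles in rad, forces in N, time in s.
With the tool pointing down it reaches from about 0.225 to 0.875 m from the base axis. Payload 3.4 kg.
Tool frame: the origin (TCP) lies between the finger pads; the fingertips stand 8 mm ahead of it and the grasp point (between the pads) lies 11 mm behind it; z points along the fingers, y is the line along which they close (so a half turn about z gives the same grasp; the last joint's range is limited). The gripper opens to 85 mm and grips with 20 to 120 N. Pads are 22 mm wide; open, the fingers measure 114 mm over their backs; the gripper's body (76 mm by 85 mm) begins 54 mm behind the grasp point. The pads swing forward as they close: fully open they stand 13 mm farther back than shut.
Start: joints at [-1.391, 0.276, 1.505, -0, 1.361, -0.121], TCP at [0.17, -0.549, 0.239] pointing down, gripper open.
Joint ranges: [-2.89, 2.89], [-0.75, 2.08], [0.22, 2.7], [-1.18, 4.32], [0.11, 2.71], [-2.7, 2.7]. Speed limits (rad/s): [2.57, 2.57, 3.14, 3.14, 3.14, 3.14].

INTERFACE

Orientations are given as a unit quaternion [w, x, y, z].
In Python, from rig import manip, optics, finder gives the robot as it stands.
- The arm moves only by the tool servo_tool, never from a script. Its argument "increments" is a list of rows, each a list of 7 numbers: the shift along the tool's x, y, z in cm, then the turn, a rotation vector about the tool's x, y, z in degrees, then the closure, from -1 (fully open) to 1 (shut). In form: [[x, y, z, rx, ry, rz, gripper], ...]. A call has exactly 5 rows; each row shifts and turns the commanded pose from where the row before left it, along the tool's axes as they then stand; what a row does not reach is not made up. A row lasts 1/10 s, in which the tool goes at most 50 mm and 8.59 degrees, less where a joint would pass 70% of its speed; a pose out of reach is approached as far as the arm can. A call is refused whole if a number of a shift passes 5 or a number of a turn 8.59, either way. A call with a gripper value outside its range is refused whole. The fingers move at their own pace and stop on an object; "squeeze" is the grip in N (left out, the last holds). Time passes only in rows, so rows that do not move let the fingers close, or fill a call up. It gives the time, the measured TCP pose, the force, the opening and the grip force at its end, in the units of the state.
- manip.get_state(): the state, without advancing time (a new reading comes with each control period).
- optics.get_image(name): name is "side" or "top" or "wrist"; returns the picture (420x560x3 uint8, red, green, blue); there is no depth.
- optics.get_calibration(name): a dict with "fov_y" (degrees; the focal length in pixels is half the picture's height over the tangent of half this angle, whatever the lens; pixels are square), "cx", "cy" (the principal point, pixels), "world_to_cam" (4x4, takes a point from world to camera coordinates). Camera axes: x right, y down, z forward; pixel columns grow to the right and rows downward; lengths in m; the calibration is good to about 2 mm. A picture is of the moment at which its call begins: read the wrist's pose just before it. get_calibration takes no time and is no camera call; for the wrist camera it gives the pose at the moment of the call.
- manip.sign_off(): hands the job in; it is judged then, once.
Trained networks look in the newest picture that a camera, given by its name, has taken for a name from the list of things; names that differ only in an ending like _2 or _b are one class to them, and where a whole thing is asked for, a point or a joint stands for the part that bears it (a point fixed in the world has none). Each returns a list of dicts, best first, with "p" (0 to 1); they miss things now and then, are a little off and sometimes report something else, mostly with a low value. They report only what shows in the picture. A call takes as long as a camera call. They do not tell look-alikes from the thing itself.
- finder.silhouettes(label, camera): "region" (420x560 bool, what is visible of it) and "box" ([centre column, centre row, width, height] in pixels, round what is visible of it).
- finder.tip_of(label, camera): "at" ([column, row] in pixels: a listed point, or the origin of a listed thing).
The state is a dict: "clock": time; "qpos": joint angles; "qd": joint speeds; "effort": joint torques, N m; "position": TCP position; "ee_rot": TCP orientation; "contact_force": force on the tool from outside, world axes, zero at the start; "moment": the same for the moment, N m; "width": finger opening in m; "gripper_force": force on a finger pad.
Only numpy, scipy, OpenCV 4.12 (cv2) and the standard library are available. Lean on these libraries where they do the work, as an engineer would, in place of code of your own. Each camera call takes 0.05 s, during which the arm holds its last target. There are 200 camera calls.

## Working session

There is one attempt and no reset: what is moved stays moved. The work goes in short steps, Python scripts to look and compute and a tool call to move; the robot and the scene stay as the last step left them, time stands still between calls to the robot, and variables do not carry over. Pictures are saved under pics/ and viewed, at most 10 in all, crops included, and the job is handed in when it is done.

Besides the shell and the picture viewer there is one more tool, called after ">>>" as a command line: name --pt "numbers of a row" for each row, then --argument value for the rest. servo_tool: Moves the arm, as the interface text tells. Its arguments: {"type":"object","properties":{"increments":{"type":"array","items":{"type":"array","items":{"type":"number"}}},"squeeze":{"type":"number"}},"required":["increments"]}

```bash
mkdir -p pics; ls
cat > h.py <<'E'
import numpy as np, cv2
from rig import manip, optics, finder
from scipy.spatial.transform import Rotation as R
from scipy.optimize import least_squares
def cal(n):
    c=optics.get_calibration(n); f=210/np.tan(np.radians(c["fov_y"])/2)
    return f,c["cx"],c["cy"],np.array(c["world_to_cam"])
def proj(n,P,c=None):
    f,cx,cy,T=c or cal(n); P=np.atleast_2d(P); q=P@T[:3,:3].T+T[:3,3]
    return np.c_[cx+f*q[:,0]/q[:,2],cy+f*q[:,1]/q[:,2]]
def tri(obs):  # [(cal,uv)]
    fun=lambda p:np.concatenate([(proj(None,p,c)[0]-uv) for c,uv in obs])
    s=least_squares(fun,[.45,0,.1]); return s.x,np.abs(s.fun).max()
def save(n,name): 
    im=optics.get_image(n); cv2.imwrite(f"pics/{name}.png",im[:,:,::-1]); return im
def rot(q): return R.from_quat(np.r_[q[1:],q[0]])
E
python3 - <<'E'
from h import *
a=save("side","s0");b=save("top","t0")
cv2.imwrite("pics/st0.png",np.vstack([a,b])[:,:,::-1]) if 0 else None
for l in ["holder_mid","connector_mid","jaw_push","handle","foot_face","holder"]:
    o={n:finder.tip_of(l,n)[:3] for n in("side","top")}
    for n in o: print(l,n,[(np.round(d["at"],1),round(d["p"],2)) for d in o[n]])
    if o["side"] and o["top"]: print(tri([(cal(n),np.array(o[n][0]["at"])) for n in o]))
print(manip.get_state())
for n in("side","top"): print(cal(n))
E
```

```text
pics
holder_mid side [(array([279.9, 202.7]), 0.73)]
holder_mid top [(array([321.9, 191.6]), 0.73), (array([166.1, 290.2]), 0.55)]
(array([ 0.60061812, -0.08187614,  0.0808912 ]), np.float64(0.8411997043588713))
connector_mid side [(array([309.7, 247.5]), 0.8), (array([277. , 209.7]), 0.78), (array([239.5, 193.5]), 0.68)]
connector_mid top [(array([325.3, 134.1]), 0.89), (array([284.2, 131. ]), 0.87), (array([309.5, 195. ]), 0.6)]
(array([ 0.76545982, -0.19838173, -0.37351051]), np.float64(40.989514198760844))
jaw_push side [(array([300.3, 180.5]), 0.83)]
jaw_push top [(array([339.5, 210.5]), 0.86)]
(array([ 0.54308738, -0.1161722 ,  0.18744623]), np.float64(0.6660888303809998))
handle side [(array([297.5, 189. ]), 0.53)]
handle top [(array([315.4, 222.6]), 0.51)]
(array([ 0.5132409 , -0.05887957,  0.21017956]), np.float64(0.8990525760223136))
foot_face side [(array([283.5, 199.5]), 0.51)]
foot_face top [(array([315.2, 201.8]), 0.61), (array([316.6, 221.7]), 0.26)]
(array([ 0.56897606, -0.06183208,  0.13045296]), np.float64(1.0739189949014758))
holder side [(array([277.7, 220.9]), 0.
[... 838 characters left out ...]
3, -0.04871364]), 'gripper_force': 0.0, 'width': 0.085264553354189}
(np.float64(415.5519019581581), 280.6778955595054, 209.700550133606, array([[-0.80091857, -0.59850519, -0.01791596,  0.43370724],
       [-0.42085472,  0.58396652, -0.69416454,  0.3331446 ],
       [ 0.4259234 , -0.54842926, -0.71959336,  1.16937214],
       [ 0.        ,  0.        ,  0.        ,  1.        ]]))
(np.float64(390.1639853416301), 283.26677870491653, 210.80359803038252, array([[ 0.01727113, -0.9994789 , -0.02726963,  0.01030908],
       [-0.99720124, -0.01523472, -0.07319561,  0.551859  ],
       [ 0.07274202,  0.02845748, -0.99694472,  1.06172522],
       [ 0.        ,  0.        ,  0.        ,  1.        ]]))
```

Run:
```python
import cv2,numpy as np
a=cv2.imread("pics/s0.png");b=cv2.imread("pics/t0.png")
cv2.imwrite("pics/c0.png",np.hstack([cv2.resize(a[120:300,190:370],(400,400),interpolation=2),cv2.resize(b[100:280,225:405],(400,400),interpolation=2)]))
```

```text
(no output)
```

View pics/c0.png

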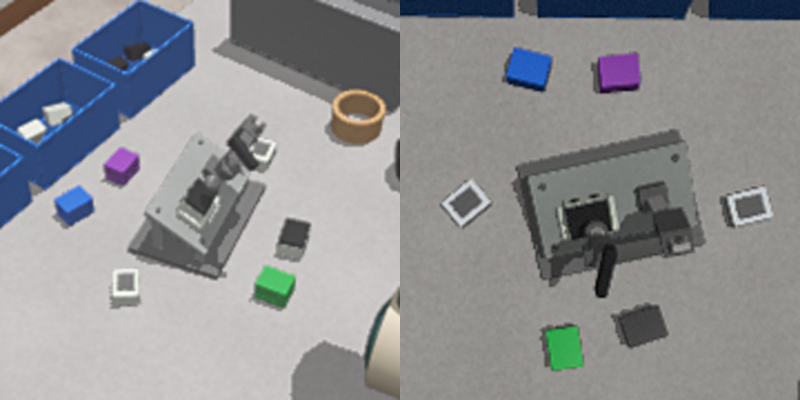

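View pics/t0.png

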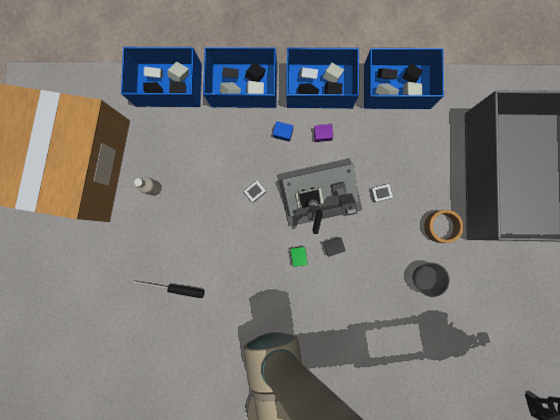

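The target is the black-covered connector in the nest (top view ~309,195, under the spindle foot). The clamp head and bar are at ~(345,205), and the handle is at ~(316,222), pointing downhill. The blue (283,131), purple (324,132) and green (298,256) blocks are look-alikes. Spares are at (333,246), (255,190) and (381,192). Only the nest block fits the description. Next I fit the holder pose.

```bash
cat >> h.py <<'E'
def frame(yaw):
    c,s=np.cos(yaw),np.sin(yaw); Z=R.from_euler('z',yaw).as_matrix()
    a=np.radians(30); return Z@np.array([[np.cos(a),0,-np.sin(a)],[0,1,0],[np.sin(a),0,np.cos(a)]]) # cols u,v,n
def model(p):
    x,y,yaw,s,f=p[:5]; F=frame(yaw); o=np.array([x,y,.068])
    g=lambda u,v,n:o+F@[u,v,n]
    return dict(holder_mid=o,jaw_push=g(0,-.02,s),handle=g(0,.035,s+.0315),foot_face=g(0,.035,f),connector_mid=g(0,.035,.0175))
def fit(obs,x0=(.6,-.08,.2,.13,.06)):
    def fun(p):
        m=model(p); return np.concatenate([proj(None,m[l],c)[0]-uv for l,c,uv in obs])
    s=least_squares(fun,x0,loss='soft_l1'); return s.x,s.fun
E
python3 - <<'E'
from h import *
C={n:cal(n) for n in("side","top")}
obs=[("holder_mid","side",(279.9,202.7)),("holder_mid","top",(321.9,191.6)),("jaw_push","side",(300.3,180.5)),("jaw_push","top",(339.5,210.5)),("handle","side",(297.5,189)),("handle","top",(315.4,222.6)),("foot_face","side",(283.5,199.5)),("foot_face","top",(315.2,201.8)),("connector_mid","side",(277,209.7)),("connector_mid","top",(309.5,195))]
p,r=fit([(l,C[n],np.array(u)) for l,n,u in obs]); print(p.round(4),r.reshape(-1,2).round(1).tolist())
for k,v in model(p).items(): print(k,v.round(4))
F=frame(p[2])
# push tool: z=-n, y=uphill(or -), x=y×z
s=manip.get_state(); R0=rot(s["ee_rot"]).as_matrix(); print(R0.round(3))
for sg in(1,-1):
    y=sg*F[:,0]; z=-F[:,2]; x=np.cross(y,z); Rt=np.c_[x,y,z]
    print(sg,Rt.round(3).tolist(),np.degrees(R.from_matrix(R0.T@Rt).as_rotvec()).round(1))
    T=model(p)["jaw_push"]+.14*F[:,2]; print(T, (R0.T@(T-s["position"])*100).round(1))
E
```

```text
[ 0.6054 -0.0842  0.1533  0.1351  0.0697] [[0.2, 1.7], [0.2, -1.7], [0.7, 1.1], [-1.2, 0.3], [0.4, -1.7], [1.2, -2.6], [0.7, 2.1], [-3.3, 0.7], [0.4, -1.0], [0.2, -0.7]]
holder_mid [ 0.6054 -0.0842  0.068 ]
jaw_push [ 0.5417 -0.1143  0.185 ]
handle [ 0.5177 -0.0624  0.2123]
foot_face [ 0.5656 -0.055   0.1284]
connector_mid [ 0.5914 -0.051   0.0832]
[[ 0.955  0.296  0.   ]
 [ 0.296 -0.955 -0.   ]
 [-0.     0.    -1.   ]]
1 [[-0.153, 0.856, 0.494], [0.988, 0.132, 0.076], [0.0, 0.5, -0.866]] [-24.7  21.3 -79.5]
[ 0.47252032 -0.12500172  0.30622999] [ 41.4 -31.6  -6.7]
-1 [[0.153, -0.856, 0.494], [-0.988, -0.132, 0.076], [0.0, -0.5, -0.866]] [22.2 25.7 95.9]
[ 0.47252032 -0.12500172  0.30622999] [ 41.4 -31.6  -6.7]
```

>>> servo_tool --pt "2.76 -2.1 -0.45 0 0 0 1" --pt "2.76 -2.1 -0.45 0 0 0 1" --pt "2.76 -2.1 -0.45 0 0 0 1" --pt "2.76 -2.1 -0.45 0 0 0 1" --pt "2.76 -2.1 -0.45 0 0 0 1"

```text
clock: 1.2
position: [0.2717, -0.4069, 0.2621]
ee_rot: [0.0, 0.989, 0.15, 0.0]
contact_force: [0.8, 0.0, -0.4]
width: 0.0123
gripper_force: 0.0
```

>>> servo_tool --pt "2.76 -2.1 -0.45 0 0 0 1" --pt "2.76 -2.1 -0.45 0 0 0 1" --pt "2.76 -2.1 -0.45 0 0 0 1" --pt "2.76 -2.1 -0.45 0 0 0 1" --pt "2.76 -2.1 -0.45 0 0 0 1"

```text
clock: 1.7
position: [0.3724, -0.2656, 0.2847]
ee_rot: [0.0, 0.989, 0.15, 0.0]
contact_force: [0.0, -0.8, 0.6]
width: -0.0001
gripper_force: 0.0
```

>>> servo_tool --pt "2.76 -2.1 -0.45 0 0 0 1" --pt "2.76 -2.1 -0.45 0 0 0 1" --pt "2.76 -2.1 -0.45 0 0 0 1" --pt "2.76 -2.1 -0.45 0 0 0 1" --pt "2.76 -2.1 -0.45 0 0 0 1"

```text
clock: 2.2
position: [0.4731, -0.1244, 0.3072]
ee_rot: [0.0, 0.989, 0.15, 0.0]
contact_force: [0.7, 0.5, 0.4]
width: 0.0
gripper_force: 0.0
```

>>> servo_tool --pt "0 0 0 -2.06 1.77 -6.6 1" --pt "0 0 0 -2.06 1.77 -6.6 1" --pt "0 0 0 -2.06 1.77 -6.6 1" --pt "0 0 0 -2.06 1.77 -6.6 1" --pt "0 0 0 -2.06 1.77 -6.6 1"

```text
clock: 2.7
position: [0.4724, -0.1253, 0.307]
ee_rot: [0.077, 0.897, 0.425, 0.089]
contact_force: [0.6, -0.1, -0.0]
width: 0.0001
gripper_force: 0.0
```

>>> servo_tool --pt "0 0 0 -2.06 1.77 -6.6 1" --pt "0 0 0 -2.06 1.77 -6.6 1" --pt "0 0 0 -2.06 1.77 -6.6 1" --pt "0 0 0 -2.06 1.77 -6.6 1" --pt "0 0 0 -2.06 1.77 -6.6 1"

```text
clock: 3.2
position: [0.4722, -0.1253, 0.3071]
ee_rot: [0.146, 0.72, 0.657, 0.169]
contact_force: [0.3, 0.1, -0.5]
width: 0.0002
gripper_force: 0.0
```

>>> servo_tool --pt "0 0 0 -2.06 1.77 -6.6 1" --pt "0 0 0 -2.06 1.77 -6.6 1" --pt "0 0 0 0 0 0 1" --pt "0 0 0 0 0 0 1" --pt "0 0 0 0 0 0 1"

```text
clock: 3.7
position: [0.4727, -0.1257, 0.3071]
ee_rot: [0.169, 0.632, 0.731, 0.196]
contact_force: [-0.2, 0.2, -0.9]
width: 0.0
gripper_force: 0.0
```

Run:
```python
from h import *
import json
C={n:cal(n) for n in("side","top","wrist")}
for n in C: save(n,n[0]+"1")
O=[]
for n in C:
  for l in ["holder_mid","connector_mid","jaw_push","handle","foot_face"]:
    for d in finder.tip_of(l,n)[:3]: O.append((l,n,list(map(float,d["at"])),d["p"])); print(l,n,np.round(d["at"],1),round(d["p"],2))
json.dump(O,open("o1.json","w"))
p=[.6054,-.0842,.1533,.1351,.0697]
for k,v in model(p).items(): print(k,proj(None,v,C["wrist"]).round(0))
print(manip.get_state()["qpos"])
```

```text
holder_mid side [282.6 207.3] 0.87
holder_mid side [247.1 251. ] 0.59
holder_mid side [297.  187.9] 0.58
connector_mid side [271.8 353.4] 0.69
connector_mid side [222.4 210.7] 0.68
connector_mid side [240.3 192.6] 0.67
jaw_push side [304.4 180.2] 0.79
jaw_push side [180.9 312.5] 0.46
handle side [298.7 189.7] 0.58
foot_face side [283.5 200.6] 0.62
holder_mid top [323.4 188.3] 0.63
connector_mid top [306.4 191.2] 0.84
connector_mid top [284.2 128.2] 0.78
connector_mid top [317.8 192.3] 0.66
jaw_push top [341.4 213.7] 0.82
handle top [316.3 221.2] 0.51
foot_face top [317.5 202.5] 0.63
holder_mid wrist [272.7 151.7] 0.85
connector_mid wrist [355.8 164.8] 0.9
connector_mid wrist [270.6 118.7] 0.89
connector_mid wrist [369.2  86.9] 0.7
jaw_push wrist [273.5 202.3] 0.65
handle wrist [267.7 130. ] 0.57
handle wrist [272.2 154. ] 0.43
holder_mid [[277. 154.]]
jaw_push [[277. 199.]]
handle [[276. 130.]]
foot_face [[277. 125.]]
connector_mid [[277. 123.]]
[-0.68409592 -0.11733512  1.89742218  0.44372692  1.03670683 -0.99678457]
```

View pics/w1.png

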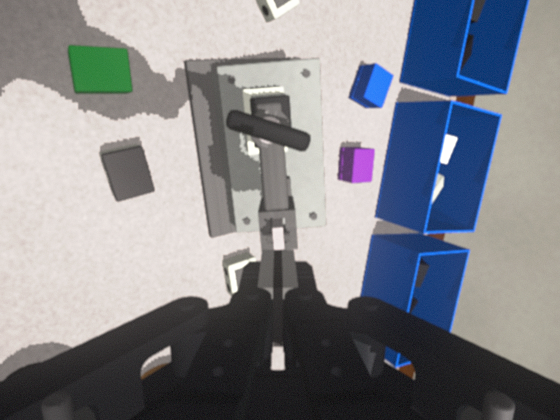

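The wrist view looks along the clamp axis. The plate bolts are at (231,80), (305,72), (313,215) and (246,221), the handle centre is at (268,130), and the clamp head is at (279,225). I refit using the bolts.

Run:
```python
from h import *
C={n:cal(n) for n in("side","top","wrist")}
im=cv2.imread("pics/w1.png"); cv2.imwrite("pics/w1c.png",cv2.resize(im[50:260,175:345],None,fx=2.8,fy=2.8,interpolation=2))
obs=[("jaw_push","side",(302.4,180.4)),("jaw_push","top",(340.5,212)),("handle","side",(298,189.3)),("handle","top",(316,222)),("foot_face","side",(283.5,200)),("foot_face","top",(316.4,202)),("connector_mid","side",(277,209.7)),("connector_mid","top",(309.5,195)),("holder_mid","side",(281,205)),("holder_mid","top",(322.6,190)),
("jaw_push","wrist",(273.5,202.3)),("handle","wrist",(268,130)),("holder_mid","wrist",(272.7,151.7)),("connector_mid","wrist",(270.6,118.7))]
B=[(-1,1,231,80),(1,1,305,72),(1,-1,313,215),(-1,-1,246,221)]
W={"side":.6,"top":.6,"wrist":.6}
def fun(p):
    m=model(p); r=[W[n]*(proj(None,m[l],C[n])[0]-np.array(u)) for l,n,u in obs]
    F=frame(p[2]); r+=[proj(None,m["holder_mid"]+F@[su*p[5],sv*p[6],0],C["wrist"])[0]-[c,d] for su,sv,c,d in B]
    return np.concatenate(r)
s=least_squares(fun,[.6054,-.0842,.1533,.1351,.07,.055,.09],loss='soft_l1')
print(s.x.round(4),s.fun.reshape(-1,2).round(1).tolist())
print(C["wrist"][0]); S=manip.get_state(); Rt=rot(S["ee_rot"]).as_matrix()
F=frame(s.x[2]); des=np.c_[np.cross(F[:,0],-F[:,2]),F[:,0],-F[:,2]]
print("rot",np.degrees(R.from_matrix(Rt.T@des).as_rotvec()).round(2))
for k,v in model(s.x).items(): print(k,v.round(4),"in des tool frame cm",(des.T@(v-S["position"])*100).round(2))
```

```text
[ 0.6006 -0.0809  0.2355  0.1334  0.0599  0.0398  0.08  ] [[-0.5, 0.8], [-0.9, -0.4], [1.2, -1.0], [1.4, 0.3], [0.6, 2.4], [-3.0, 1.0], [1.1, 0.2], [-0.3, 1.3], [-0.2, 0.3], [-1.0, 1.0], [0.6, -0.7], [-0.2, 2.8], [0.8, -0.3], [0.4, 1.0], [-0.2, -1.0], [0.5, 0.8], [-0.4, 0.5], [0.2, -0.7]]
358.0257633689139
rot [-0.02  2.5  -4.4 ]
holder_mid [ 0.6006 -0.0809  0.068 ] in des tool frame cm [ 1.36 -0.24 27.43]
jaw_push [ 0.5404 -0.116   0.1836] in des tool frame cm [-0.64 -0.24 14.09]
handle [ 0.5122 -0.0662  0.2108] in des tool frame cm [ 4.86 -0.24 10.94]
foot_face [ 0.5633 -0.0539  0.1199] in des tool frame cm [ 4.86 -0.24 21.44]
connector_mid [ 0.5839 -0.049   0.0832] in des tool frame cm [ 4.86 -0.24 25.68]
```

View pics/w1c.png

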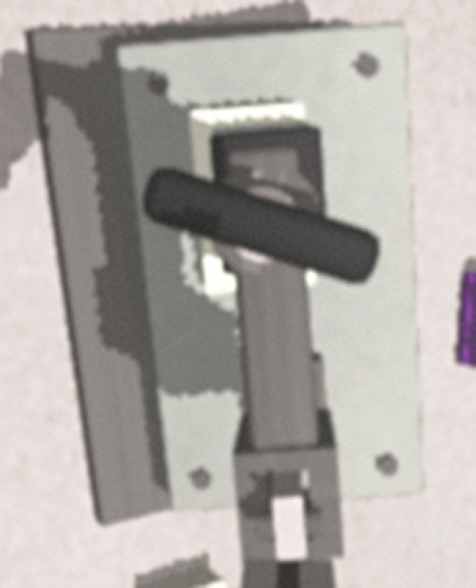

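>>> servo_tool --pt "0 0 0 0 2.5 -4.4 1" --pt "-0.6 -0.24 2 0 0 0 1" --pt "0 0 3 0 0 0 1" --pt "0 0 3 0 0 0 1" --pt "0 0 2 0 0 0 1"

```text
clock: 5.1
position: [0.5205, -0.1199, 0.2172]
ee_rot: [0.159, 0.598, 0.759, 0.203]
contact_force: [-0.6, 0.6, 0.4]
width: -0.0004
gripper_force: 0.0
```

Run:
```python
from h import *
C=cal("wrist"); save("wrist","w2"); s=manip.get_state(); Rt=rot(s["ee_rot"]).as_matrix()
p=[.6006,-.0809,.2355,.1334,.06]; m=model(p)
for l in ["jaw_push","handle"]: print(l,[(np.round(d["at"],1),round(d["p"],2)) for d in finder.tip_of(l,"wrist")[:2]],proj(None,m[l],C).round(1),(Rt.T@(m[l]-s["position"])*100).round(2))
print(s["position"],s["contact_force"],s["qpos"].round(3))
```

```text
jaw_push [(array([279.4, 249.8]), 0.58)] [[278.4 248.5]] [-0.18  0.25  3.72]
handle [(array([279.1, 135.8]), 0.84)] [[278.3 146.1]] [5.33 0.22 0.6 ]
[ 0.51996869 -0.11910099  0.21465106] [ 0.41902884  0.82638833 -1.18512674] [-0.617  0.044  1.988  0.536  0.828 -1.163]
```

View pics/w2.png

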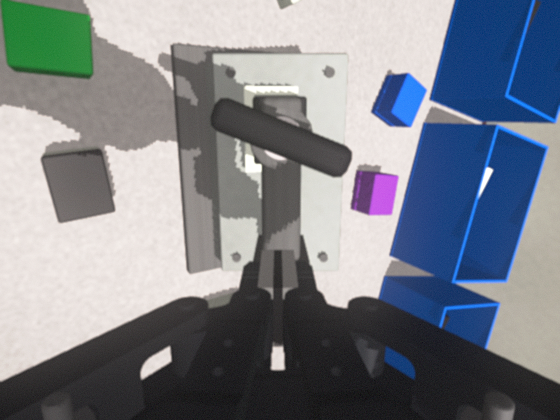

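Run:
```python
from h import *
s=manip.get_state(); Rt=rot(s["ee_rot"]).as_matrix(); F=frame(.2355)
des=np.c_[np.cross(F[:,0],-F[:,2]),F[:,0],-F[:,2]]
print(s["clock"],s["position"],np.degrees(R.from_matrix(Rt.T@des).as_rotvec()).round(2))
m=model([.6006,-.0809,.2355,.1334,.06]); print((des.T@(m["jaw_push"]-s["position"])*100).round(2))
```

```text
5.25 [ 0.52010425 -0.11974965  0.21783463] [-0.13 -0.14 -0.02]
[-0.1   0.07  4.  ]
```

>>> servo_tool --pt "-0.1 0.1 1 0 0 0 1" --pt "0 0 1 0 0 0 1" --pt "0 0 0.5 0 0 0 1" --pt "0 0 0.2 0 0 0 1" --pt "0 0 0.2 0 0 0 1"

```text
clock: 5.75
position: [0.5357, -0.1178, 0.1944]
ee_rot: [0.16, 0.598, 0.759, 0.203]
contact_force: [-0.2, 0.6, -0.5]
width: 0.0002
gripper_force: 0.0
```

>>> servo_tool --pt "0 0 0.2 0 0 0 1" --pt "0 0 0.2 0 0 0 1" --pt "0 0 0.2 0 0 0 1" --pt "0 0 0.2 0 0 0 1" --pt "0 0 0.2 0 0 0 1"

```text
clock: 6.25
position: [0.5404, -0.1167, 0.1864]
ee_rot: [0.161, 0.598, 0.759, 0.203]
contact_force: [-4.7, -0.3, 6.1]
width: -0.0003
gripper_force: 3.6
```

>>> servo_tool --pt "0 0 0.2 0 0 0 1" --pt "0 0 0.2 0 0 0 1" --pt "0 0 0.2 0 0 0 1" --pt "0 0 0.2 0 0 0 1" --pt "0 0 0.2 0 0 0 1"

```text
clock: 6.75
position: [0.5452, -0.1155, 0.1777]
ee_rot: [0.161, 0.598, 0.759, 0.203]
contact_force: [-4.7, -0.7, 5.1]
width: -0.0001
gripper_force: 3.6
```

>>> servo_tool --pt "0 0 0.2 0 0 0 1" --pt "0 0 0.2 0 0 0 1" --pt "0 0 0.2 0 0 0 1" --pt "0 0 0.1 0 0 0 1" --pt "0 0 0.1 0 0 0 1"

```text
clock: 7.25
position: [0.5491, -0.1145, 0.1708]
ee_rot: [0.161, 0.598, 0.759, 0.203]
contact_force: [-4.3, -0.2, 5.3]
width: 0.0001
gripper_force: 3.4
```

>>> servo_tool --pt "0 0 0.1 0 0 0 1" --pt "0 0 0.1 0 0 0 1" --pt "0 0 0.1 0 0 0 1" --pt "0 0 0.1 0 0 0 1" --pt "0 0 0.1 0 0 0 1"

```text
clock: 7.75
position: [0.5521, -0.1151, 0.1662]
ee_rot: [0.162, 0.598, 0.758, 0.202]
contact_force: [-3.7, -3.9, 4.7]
width: -0.0001
gripper_force: 3.3
```

>>> servo_tool --pt "0 0 0.1 0 0 0 1" --pt "0 0 0.1 0 0 0 1" --pt "0 0 0.1 0 0 0 1" --pt "0 0 0.1 0 0 0 1" --pt "0 0 0.1 0 0 0 1"

```text
clock: 8.25
position: [0.5547, -0.1157, 0.1626]
ee_rot: [0.163, 0.598, 0.759, 0.202]
contact_force: [-10.4, -7.8, 12.2]
width: 0.0
gripper_force: 8.2
```

>>> servo_tool --pt "0 0 0.1 0 0 0 1" --pt "0 0 0.1 0 0 0 1" --pt "0 0 0.1 0 0 0 1" --pt "0 0 0 0 0 0 1" --pt "0 0 0 0 0 0 1"

```text
clock: 8.75
position: [0.5561, -0.1161, 0.1607]
ee_rot: [0.164, 0.598, 0.759, 0.201]
contact_force: [-13.9, -8.3, 14.6]
width: 0.0003
gripper_force: 10.7
```

Run:
```python
from h import *
C={n:cal(n) for n in("side","top","wrist")}; F=frame(.2355); mid=np.array([.6006,-.0809,.068])
for n in C: save(n,n[0]+"3")
s=manip.get_state(); print("tcp uvn",(F.T@(s["position"]-mid)*1000).round(1),"f uvn",(F.T@s["contact_force"]).round(1))
for n in C:
  for l in ["jaw_push","handle","foot_face"]:
    print(l,n,[(np.round(d["at"],1),round(d["p"],2)) for d in finder.tip_of(l,n)[:2]])
a=cv2.imread("pics/s3.png");b=cv2.imread("pics/w3.png")
cv2.imwrite("pics/c3.png",np.hstack([cv2.resize(a[150:260,230:340],(400,400),interpolation=2),cv2.resize(b[40:320,150:430],(400,400),interpolation=2)]))
```

```text
tcp uvn [  1.8 -23.8 106.1] f uvn [-6.6 -5.1 20.6]
jaw_push side [(array([268.8, 354.7]), 0.37)]
handle side [(array([294.6, 192.5]), 0.49)]
foot_face side [(array([278.9, 205.7]), 0.37)]
jaw_push top [(array([338.5, 208.4]), 0.85), (array([307.1, 192.5]), 0.7)]
handle top [(array([333.2, 247.1]), 0.72), (array([319.2, 216.2]), 0.6)]
foot_face top [(array([337.1, 204.6]), 0.74), (array([319.1, 214.3]), 0.63)]
jaw_push wrist []
handle wrist [(array([275. , 154.7]), 0.61)]
foot_face wrist []
```

View pics/c3.png

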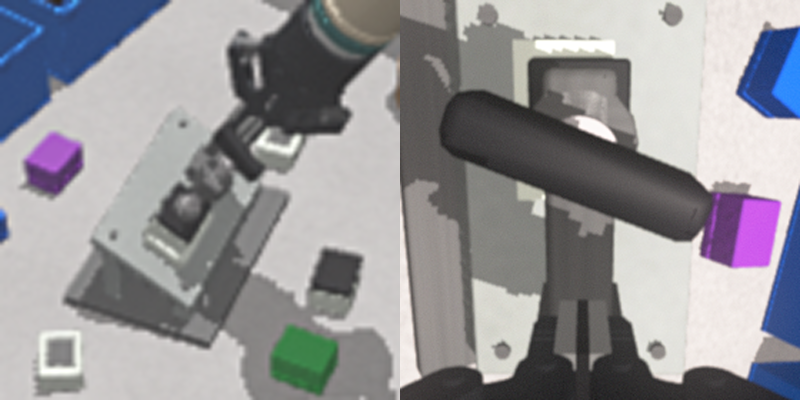

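>>> servo_tool --pt "0 0 0.1 0 0 0 1" --pt "0 0 0.1 0 0 0 1" --pt "0 0 0.1 0 0 0 1" --pt "0 0 0 0 0 0 1" --pt "0 0 0 0 0 0 1"

```text
clock: 9.85
position: [0.5571, -0.1159, 0.1592]
ee_rot: [0.164, 0.597, 0.759, 0.201]
contact_force: [-22.9, -10.5, 24.0]
width: 0.0002
gripper_force: 16.9
```

```bash
cat > st.py <<'E'
from h import *
F=frame(.2355); mid=np.array([.6006,-.0809,.068]); s=manip.get_state()
print("tcp uvn",(F.T@(s["position"]-mid)*1000).round(1),"f uvn",(F.T@s["contact_force"]).round(1),s["clock"],"q",s["qpos"].round(2),"w",round(s["width"],4),s["gripper_force"])
E
python3 st.py
```

```text
tcp uvn [  1.9 -23.9 104.2] f uvn [-9.4 -4.8 33.1] 9.85 q [-0.55  0.15  2.03  0.61  0.66 -1.22] w 0.0002 16.867930702865124
```

>>> servo_tool --pt "0 0 -0.3 0 0 0 1" --pt "0 0 -0.4 0 0 0 1" --pt "0 0 -1 0 0 0 1" --pt "0 0 -3 0 0 0 1" --pt "0 0 -4 0 0 0 1"

```text
clock: 10.35
position: [0.5134, -0.1216, 0.2304]
ee_rot: [0.157, 0.598, 0.759, 0.203]
contact_force: [0.5, -1.0, 0.4]
width: 0.0
gripper_force: 0.0
```

>>> servo_tool --pt "1 0 -4 0 0 0 0.2" --pt "2 0 -1 0 0 0 0.2" --pt "0 0 0 0 0 0 0.2" --pt "0 0 0 0 0 0 0.2" --pt "0 0 0 0 0 0 0.2"

```text
clock: 10.85
position: [0.4834, -0.0995, 0.2739]
ee_rot: [0.159, 0.598, 0.759, 0.203]
contact_force: [-0.2, 0.3, -0.5]
width: 0.034
gripper_force: 0.0
```

```bash
python3 - <<'E'
from h import *
C={n:cal(n) for n in("side","top","wrist")}; F=frame(.2355); mid=np.array([.6006,-.0809,.068])
s=manip.get_state()
D={}
for n in C: save(n,n[0]+"4")
for n in C:
  for l in ["jaw_push","handle","foot_face","connector_mid"]:
    D[l,n]=finder.tip_of(l,n)[:2]; print(l,n,[(np.round(d["at"],1),round(d["p"],2)) for d in D[l,n]])
for l in ["jaw_push","handle"]:
    o=[(C[n],np.array(D[l,n][0]["at"])) for n in C if D[l,n]]
    if len(o)>1: x,e=tri(o); print(l,"uvn",(F.T@(x-mid)*1000).round(1),e)
b=cv2.imread("pics/w4.png"); a=cv2.imread("pics/s4.png")
cv2.imwrite("pics/c4.png",np.hstack([b,cv2.resize(a[160:265,250:310],(240,420),interpolation=2)]))
E
python3 st.py
```

```text
jaw_push side [(array([297.9, 184.9]), 0.61), (array([276.8, 210.4]), 0.52)]
handle side [(array([293.8, 193.3]), 0.6)]
foot_face side []
connector_mid side [(array([221.4, 209.7]), 0.79), (array([311.2, 247.1]), 0.55)]
jaw_push top [(array([336.9, 204.3]), 0.66)]
handle top [(array([317.8, 214.7]), 0.65)]
foot_face top [(array([312.2, 197.6]), 0.45), (array([381.4, 198.2]), 0.16)]
connector_mid top [(array([305.6, 193.2]), 0.76), (array([282.6, 130.1]), 0.76)]
jaw_push wrist [(array([280.6, 239.7]), 0.74), (array([276.6, 151.6]), 0.62)]
handle wrist [(array([279.9, 184.6]), 0.7)]
foot_face wrist []
connector_mid wrist [(array([362.9, 202.4]), 0.69), (array([97.7, 90.5]), 0.68)]
jaw_push uvn [  3.1 -20.6 104.8] 1.2442380746012418
handle uvn [  2.2  28.3 126.2] 1.1307583512761994
tcp uvn [  1.    9.3 238.4] f uvn [ 0.  -0.9 -0.8] 11.6 q [-0.63 -0.08  1.95  0.48  0.97 -1.08] w 0.0341 0.0
```

View pics/c4.png

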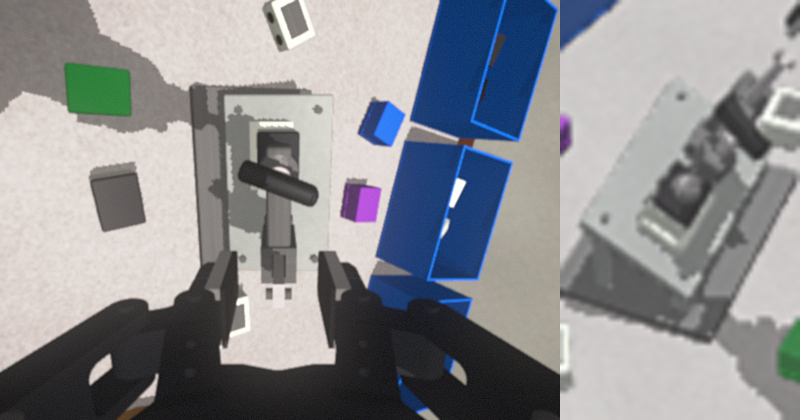

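>>> servo_tool --pt "1 0.1 1 0 0 0 0" --pt "1 0 2 0 3.1 0 0" --pt "0 0 1 0 0 -8 0" --pt "0 0 0 0 0 -8 0" --pt "0 0 0 0 0 -8 0"

```text
clock: 12.1
position: [0.4988, -0.0744, 0.2403]
ee_rot: [0.182, 0.418, 0.87, 0.185]
contact_force: [0.3, 0.2, -0.2]
width: 0.0428
gripper_force: 0.0
```

>>> servo_tool --pt "0 0 0 0 0 -8 0" --pt "0 0 0 0 0 -8 0" --pt "0 0 0 0 0 -8 0" --pt "0 0 0 0 0 -8 0" --pt "0 0 0 0 0 -8 0"

```text
clock: 12.6
position: [0.4989, -0.0746, 0.2408]
ee_rot: [0.235, 0.095, 0.961, 0.111]
contact_force: [-0.7, -0.8, -1.2]
width: 0.0423
gripper_force: 0.0
```

>>> servo_tool --pt "0 0 0 0 0 -8 0" --pt "0 0 0 0 0 0 0" --pt "0 0 0 0 0 0 0" --pt "0 0 0 0 0 0 0" --pt "0 0 0 0 0 0 0"

```text
clock: 13.1
position: [0.4989, -0.0746, 0.2408]
ee_rot: [0.242, 0.032, 0.965, 0.095]
contact_force: [0.1, 0.5, -0.1]
width: 0.0428
gripper_force: 0.0
```

```bash
python3 - <<'E'
from h import *
s=manip.get_state(); C=cal("wrist"); save("wrist","w5"); Rt=rot(s["ee_rot"]).as_matrix()
F=frame(.2355); mid=np.array([.6006,-.0809,.068])
d=finder.tip_of("handle","wrist"); r=finder.silhouettes("handle","wrist")
print([(x["at"],x["p"]) for x in d[:2]],[(x["box"],x["p"]) for x in r[:2]])
m=r[0]["region"]; ys,xs=np.nonzero(m); print("minrect",cv2.minAreaRect(np.c_[xs,ys].astype(np.float32)))
f,cx,cy,T=C
for uv in([d[0]["at"]] if d else [])+[[xs.mean(),ys.mean()]]:
  ray=T[:3,:3].T@np.array([(uv[0]-cx)/f,(uv[1]-cy)/f,1]); o=-T[:3,:3].T@T[:3,3]; n=F[:,2]
  for h in(.126,.130):
    P=o+ray*(h-n@(o-mid))/(n@ray); print(h,(F.T@(P-mid)*1000).round(1),"tool cm",(Rt.T@(P-s["position"])*100).round(2))
print("mid dir test",[proj(None,s["position"]+Rt@np.array(v),C).round(0) for v in([0,0,.05],[.02,0,.05],[0,.02,.05])])
E
python3 st.py
```

```text
[([269.2, 230.6], 0.64)] [([270.5, 230.8, 25.0, 99.3], 0.62)]
minrect ((270.0, 229.5), (95.0, 28.0), 90.0)
0.126 [  4.   29.4 126. ] tool cm [-0.33 -0.36  7.22]
0.13 [  2.7  29.6 130. ] tool cm [-0.19 -0.35  6.82]
0.126 [  2.9  30.  126. ] tool cm [-0.21 -0.34  7.22]
0.13 [  1.7  30.2 130. ] tool cm [-0.08 -0.33  6.83]
mid dir test [array([[275., 238.]]), array([[275., 202.]]), array([[312., 238.]])]
tcp uvn [  2.   29.9 198.3] f uvn [ 0.8 -0.3  0.6] 13.25 q [-0.58 -0.03  1.99  0.53  0.91 -2.36] w 0.0428 0.0
```

View pics/w5.png

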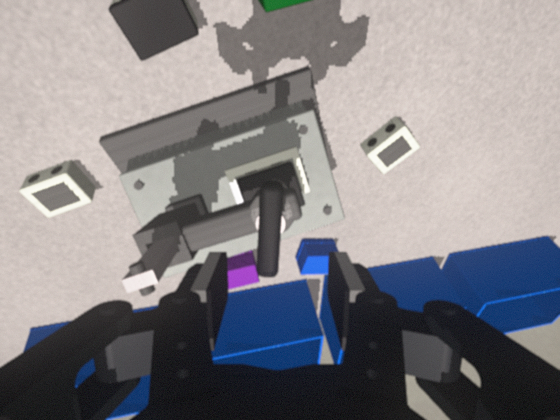

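>>> servo_tool --pt "-0.1 -0.34 2 0 0 0 0" --pt "0 0 2 0 0 0 0" --pt "0 0 1.5 0 0 0 0" --pt "0 0 1 0 0 0 0" --pt "0 0 0.4 0 0 0 0"

```text
clock: 13.75
position: [0.5323, -0.066, 0.18]
ee_rot: [0.241, 0.031, 0.965, 0.096]
contact_force: [0.3, -0.0, 0.6]
width: 0.0429
gripper_force: 0.0
```

>>> servo_tool --pt "0 0 0.4 0 0 0 0" --pt "0 0 0 0 0 0 0.3" --pt "0 0 0 0 0 0 0.5" --pt "0 0 0 0 0 0 0.5" --pt "0 0 0 0 0 0 0.5"

```text
clock: 14.25
position: [0.5343, -0.0659, 0.1779]
ee_rot: [0.242, 0.031, 0.965, 0.095]
contact_force: [0.5, 0.1, 0.4]
width: 0.0212
gripper_force: 0.0
```

```bash
python3 st.py
python3 - <<'E'
from h import *
a=save("wrist","w6")
E
```

```text
tcp uvn [  2.1  30.1 125.7] f uvn [0.6 0.  0.1] 14.25 q [-0.51  0.09  2.05  0.6   0.73 -2.42] w 0.0212 0.0
```

View pics/w6.png

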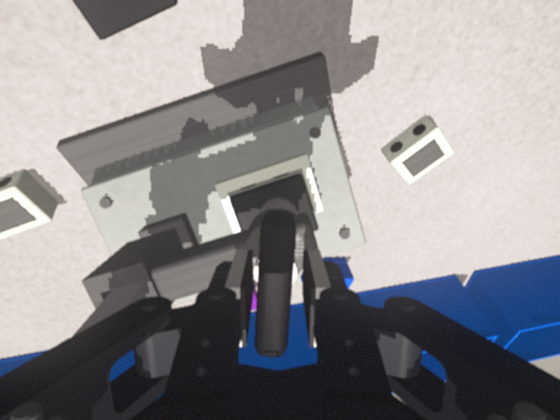

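The handle sits between the fingers: its ends are at (281,205) and (270,355), and the gap is centred near column 279. I close and turn.

>>> servo_tool --pt "0 0 0 0 0 0 0.7" --pt "0 0 0 0 0 0 0.8" --pt "0 0 0 0 0 0 1" --pt "0 0 0 0 0 0 1" --pt "0 0 0 0 0 0 1" --squeeze 40

```text
clock: 14.8
position: [0.5345, -0.0661, 0.1778]
ee_rot: [0.242, 0.031, 0.965, 0.095]
contact_force: [-1.8, -2.5, 3.6]
width: 0.0125
gripper_force: 41.9
```

```bash
python3 st.py
```

```text
tcp uvn [  2.2  29.8 125.5] f uvn [-0.2 -2.   4.3] 14.8 q [-0.51  0.09  2.05  0.6   0.73 -2.42] w 0.0125 41.876893043518066
```

>>> servo_tool --pt "0 0 0.012 0 0 7 1" --pt "0 0 0.012 0 0 7 1" --pt "0 0 0.012 0 0 7 1" --pt "0 0 0.012 0 0 7 1" --pt "0 0 0.012 0 0 7 1"

```text
clock: 15.3
position: [0.5347, -0.0664, 0.1772]
ee_rot: [0.202, 0.322, 0.911, 0.163]
contact_force: [-2.9, -4.3, 3.5]
width: 0.0119
gripper_force: 42.0
```

```bash
python3 st.py
```

```text
tcp uvn [  2.   29.4 124.9] f uvn [-1.6 -3.5  5. ] 15.3 q [-0.51  0.09  2.05  0.6   0.73 -1.8 ] w 0.0119 41.993887424468994
```

Forces are small, so I continue to about 224° in all.

>>> servo_tool --pt "0 0 0.012 0 0 7 1" --pt "0 0 0.012 0 0 7 1" --pt "0 0 0.012 0 0 7 1" --pt "0 0 0.012 0 0 7 1" --pt "0 0 0.012 0 0 7 1"

```text
clock: 15.8
position: [0.5346, -0.0666, 0.1765]
ee_rot: [0.144, 0.58, 0.772, 0.216]
contact_force: [-4.8, -4.9, 5.1]
width: 0.0125
gripper_force: 42.3
```

>>> servo_tool --pt "0 0 0.012 0 0 7 1" --pt "0 0 0.012 0 0 7 1" --pt "0 0 0.012 0 0 7 1" --pt "0 0 0.012 0 0 7 1" --pt "0 0 0.012 0 0 7 1"

```text
clock: 16.3
position: [0.5344, -0.0664, 0.1758]
ee_rot: [0.072, 0.786, 0.562, 0.249]
contact_force: [-6.8, -5.4, 6.1]
width: 0.0124
gripper_force: 42.5
```

>>> servo_tool --pt "0 0 0.012 0 0 7 1" --pt "0 0 0.012 0 0 7 1" --pt "0 0 0.012 0 0 7 1" --pt "0 0 0.012 0 0 7 1" --pt "0 0 0.012 0 0 7 1"

```text
clock: 16.8
position: [0.5343, -0.0659, 0.1751]
ee_rot: [-0.007, 0.918, 0.3, 0.259]
contact_force: [-8.1, -5.5, 6.1]
width: 0.0124
gripper_force: 42.8
```

```bash
python3 st.py
```

```text
tcp uvn [  0.8  30.  123.3] f uvn [-4.8 -3.4  9.8] 16.8 q [-0.51  0.1   2.05  0.6   0.73  0.03] w 0.0124 42.78960406780243
```

>>> servo_tool --pt "0 0 0.006 0 0 7 1" --pt "0 0 0.006 0 0 7 1" --pt "0 0 0.006 0 0 7 1" --pt "0 0 0.006 0 0 7 1" --pt "0 0 0.006 0 0 7 1"

```text
clock: 17.3
position: [0.5343, -0.0654, 0.1748]
ee_rot: [-0.085, 0.966, 0.01, 0.245]
contact_force: [-7.7, -5.4, 6.7]
width: 0.0122
gripper_force: 42.6
```

>>> servo_tool --pt "0 0 0.006 0 0 7 1" --pt "0 0 0.006 0 0 7 1" --pt "0 0 0.006 0 0 7 1" --pt "0 0 0.006 0 0 7 1" --pt "0 0 0.006 0 0 7 1"

```text
clock: 17.8
position: [0.5345, -0.0648, 0.1745]
ee_rot: [-0.155, 0.924, -0.281, 0.208]
contact_force: [-6.3, -2.5, 4.7]
width: 0.012
gripper_force: 42.4
```

>>> servo_tool --pt "0 0 0.006 0 0 7 1" --pt "0 0 0.006 0 0 7 1" --pt "0 0 0.006 0 0 7 1" --pt "0 0 0 0 0 0 1" --pt "0 0 0 0 0 0 1"

```text
clock: 18.3
position: [0.5348, -0.0646, 0.1745]
ee_rot: [-0.19, 0.858, -0.443, 0.176]
contact_force: [-6.0, -2.6, 5.8]
width: 0.0126
gripper_force: 42.3
```

```bash
python3 st.py
```

```text
tcp uvn [  1.1  31.2 122.3] f uvn [-2.7 -1.1  8.2] 18.3 q [-0.51  0.1   2.05  0.61  0.73  1.61] w 0.0126 42.34180390834808
```

>>> servo_tool --pt "0 0 0 0 0 0 0.5" --pt "0 0 0 0 0 0 0.2" --pt "0 0 0 0 0 0 0.1" --pt "0 0 -0.5 0 0 0 0.1" --pt "0 0 -2 0 0 0 0.1"

```text
clock: 18.8
position: [0.523, -0.0686, 0.1949]
ee_rot: [-0.19, 0.858, -0.444, 0.175]
contact_force: [0.0, 0.4, -0.3]
width: 0.0382
gripper_force: 0.0
```

>>> servo_tool --pt "0 0 -4 0 0 0 0.1" --pt "0 0 -4 0 0 0 0.1" --pt "0 0 -3 0 0 0 0.1" --pt "0 0 0 0 0 0 0.1" --pt "0 0 0 0 0 0 0.1"

```text
clock: 19.3
position: [0.4717, -0.0882, 0.2919]
ee_rot: [-0.19, 0.858, -0.444, 0.178]
contact_force: [0.7, -0.3, -0.3]
width: 0.0383
gripper_force: 0.0
```

```bash
python3 st.py
python3 - <<'E'
from h import *
C={n:cal(n) for n in("side","top","wrist")}; 
for n in C: save(n,n[0]+"7")
F=frame(.2355); mid=np.array([.6006,-.0809,.068])
for l in("handle","jaw_push"):
  o=[]
  for n in C:
    d=finder.tip_of(l,n)[:1]; print(l,n,[(np.round(x["at"],1),round(x["p"],2)) for x in d]); o+=[(C[n],np.array(x["at"])) for x in d]
  if len(o)>1: x,e=tri(o); print((F.T@(x-mid)*1000).round(1),e)
b=cv2.imread("pics/w7.png"); a=cv2.imread("pics/s7.png")
cv2.imwrite("pics/c7.png",np.hstack([b,cv2.resize(a[160:265,250:310],(240,420),interpolation=2)]))
E
```

```text
tcp uvn [  1.9  23.  257.4] f uvn [ 0.3 -0.5 -0.6] 19.3 q [-0.66 -0.1   1.92  0.5   1.07  1.67] w 0.0383 0.0
handle side [(array([295.9, 193.8]), 0.53)]
handle top [(array([317.8, 213.7]), 0.46)]
handle wrist [(array([280.5, 198.6]), 0.77)]
[  0.5  28.7 123.7] 1.5490151832123615
jaw_push side [(array([298.4, 185.5]), 0.8)]
jaw_push top [(array([338.6, 204.9]), 0.87)]
jaw_push wrist [(array([301.9, 131.6]), 0.92)]
[  3.1 -23.1 108. ] 0.9924645727020902
```

View pics/c7.png

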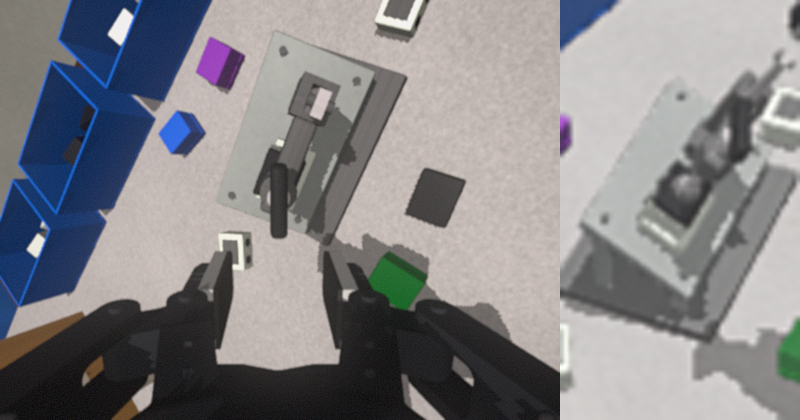

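The handle at (280,199) is still lined up with the fingers, so it turned with them by about 230°. The connector sits in its nest under the foot, and the loose things are where they were. The jaw is still in place and the gripper is clear.

```bash
python3 -c "
from rig import manip
print(manip.sign_off())"
```

```text
the job is handed in; nothing more can be done
None
```

I pressed the jaw onto the connector with about 33 N, above the 9–20 N at which it binds, then turned the handle about 230° clockwise, let go and handed the job in at about 19 s; the jaw's tilt was inferred from the force and travel, not measured directly.

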